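Set the road for the next train

ROBOT

A 6-joint arm with a two-finger parallel gripper is mounted at the origin on the work surface. World frame = base frame: x ahead of the robot, y to its left, z up, the work surface at z = 0. Lengths are in m, angles in rad, forces in N, time in s.
With the tool pointing down it reaches from about 0.325 to 1 m from the base axis. Payload 5.1 kg.
Tool frame: the origin (TCP) lies midway between the tips of the shut fingers; the grasp point (between the pads) lies 19 mm behind it; z points along the fingers, y is the line along which they close (so a half turn about z gives the same grasp; the last joint's range is limited). The gripper opens to 85 mm and grips with 20 to 120 N. Pads are 22 mm wide; open, the fingers measure 114 mm over their backs; the gripper's body (76 mm by 85 mm) begins 54 mm behind the grasp point. The pads swing forward as they close: fully open they stand 13 mm farther back than shut.
Start: joints at [-1.399, 0.124, 1.65, -0, 1.367, -0.083], TCP at [0.164, -0.629, 0.231] pointing down, gripper open.
Joint ranges: [-2.61, 2.61], [-1.02, 2.33], [0.03, 2.71], [-1.35, 4.49], [0.32, 2.68], [-2.91, 2.91]. Speed limits (rad/s): [2.57, 2.57, 3.14, 3.14, 3.14, 3.14].

INTERFACE

Orientations are given as [roll, pitch, yaw] about the fixed x, y, z axes, in that order (R = Rz(yaw) Ry(pitch) Rx(roll)).
In Python, from plant import telemetry, eyes, close_job gives the robot as it stands. The module is installed in compiled form; this text tells all that it offers.
- The arm moves only by the tool play_rows, never from a script. Its arguments are lists of equal length, an entry for each row: "offset": the shift along the tool's x, y, z scaled (see below), a list of three; "angular": the turn, a rotation vector about the tool's x, y, z scaled (see below), a list of three; "claw": the gripper's target within -1 to 1 (fully open at 1, half-way at 0, shut at -1). In form: {"offset": [[x, y, z], ...], "angular": [[ax, ay, az], ...], "claw": [claw, ...]}. A call has 1 to 20 rows; each row is the pose to reach, as a shift and turn from the pose commanded when the call began, along the tool's axes at that moment; what a row does not reach only later rows make up. The controller multiplies each number of a shift by 30 cm and each number of a turn by 45 degrees. A row lasts 1/12 s, in which the tool goes at most 41.7 mm and 7.16 degrees, less where a joint would pass 70% of its speed; a pose out of reach is approached as far as the arm can. A call with a number of a shift or a turn outside -1 to 1 is refused whole. A call with a gripper value outside its range is refused whole. The fingers move at their own pace and stop on an object; "squeeze" is the grip in N (left out, the last holds). Time passes only in rows, so rows that repeat a pose let the fingers close. It gives the time, the measured TCP pose, the force, the opening and the grip force at its end, in the units of the state.
- telemetry.state(): the state, without advancing time (a new reading comes with each control period).
- eyes.capture(name): name is "scene" or "top"; returns the picture (400x640x3 uint8, blue, green, red); there is no depth.
- eyes.camera_params(name): a dict with "fx", "fy", "cx", "cy" (pixels), "world_to_cam" (4x4, takes a point from world to camera coordinates). Camera axes: x right, y up, looking along -z (the intrinsics and any distortion apply to the point x, -y, -z); pixel columns grow to the right and rows downward; lengths in m; the calibration is good to about 2 mm. A picture is of the moment at which its call begins. camera_params takes no time and is no camera call.
- close_job(): hands the job in; it is judged then, once.
The state is a dict: "t": time; "joint_positions": joint angles; "qvel": joint speeds; "joint_efforts": joint torques, N m; "tcp_pos": TCP position; "tcp_rot": TCP orientation; "ft_force": force on the tool from outside, world axes, zero at the start; "moment": the same for the moment, N m; "opening": opening from 0.0 (shut) to 1.0 (fully open); "grip_force": force on a finger pad.
Only numpy, scipy, OpenCV 4.12 (cv2) and the standard library are available. Lean on these libraries where they do the work, as an engineer would, in place of code of your own. Each camera call takes 0.05 s, during which the arm holds its last target. There are 200 camera calls.

TASK

The next train leaves by the yellow road. On the cork mat, roll the hexagonal wooden indicator bar until its yellow flat faces up, leaving it lying on the mat, and swing the pivoted sector plate by its free end until its track lines up with the road that has the yellow disc. Leave the model buildings, the rolling stock and everything else where it is.

Things in the scene. Friction and masses are not known exactly. Their poses are not given: they have to be found in the camera images.
- bar_center (a point): centre of the loose hexagonal wooden bar: 36 mm across flats, 110 mm long, 100 g, lying on a flat, centre 18 mm above the mat. z axis: along the bar, at first parallel to the mat's z; x axis: outward normal of the yellow flat (up = yellow on top). The flats 120 and 240 deg from it are red and blue, the rest bare wood. Its side flats lean 30 deg from vertical; pushed at the side it tends to slide
- mat: fixed cork mat, 240 x 180 mm, 3 mm thick, on the table. Origin: centre of its underside. Its x axis runs along the long side (square to the bar), its y axis points UP, its z axis runs along the short side
- plate_end (a point): middle of the free end of the pivoted sector plate, on its top, 20 mm above the table: a wooden strip 50 mm wide, 12 mm thick, with track (look only) on top, 2 mm above a plywood base whose top is at 6 mm. x axis: from the pivot (265 mm back) to this end; z up. The roads (16 mm high) begin 15 mm beyond, 0.26 rad apart. Stiff: 1 N at the end moves it, and it stays where left
- yellow_pad_center (a point): flat yellow paint disc, 36 mm across and 2 mm high, on the ballast under the rails at the near end of one of the three roads; the point is the centre of its top, on that road's centre line, 303 mm from the pivot. Fixed. Which disc is on which road varies
- red_pad_center (a point): flat red paint disc, 36 mm across and 2 mm high, on the ballast under the rails at the near end of one of the three roads; the point is the centre of its top, on that road's centre line, 303 mm from the pivot. Fixed. Which disc is on which road varies
- blue_pad_center (a point): flat blue paint disc, 36 mm across and 2 mm high, on the ballast under the rails at the near end of one of the three roads; the point is the centre of its top, on that road's centre line, 303 mm from the pivot. Fixed. Which disc is on which road varies
- chapel: loose model chapel, cream walls, slate-blue roof, 120 x 80 x 110 mm; origin under its centre; leave alone
- station: loose model station, red walls, 130 x 70 x 80 mm; origin under its centre; leave alone
- coach: loose dark green short coach, 130 x 34 x 52 mm, standing on the left outer road; origin under its centre; leave alone
- van: loose brown van, 80 x 34 x 50 mm, standing on the right outer road; origin under its centre; leave alone
- paint_jar: loose small paint jar, 38 mm across, 50 mm high; origin under its centre; leave alone
- screwdriver: loose red-handled screwdriver, 160 mm long, lying on the table; leave alone
- mug: loose blue mug, 80 mm across plus a handle, 90 mm high; origin under its centre; leave alone
There are look-alikes about, which are no part of the job. Leave any white look-alike of the part that bears bar_center alone.

How it is judged:
At the end, for the whole second after the job is handed in: The bar lies on the mat, yellow flat up within 4.5 deg, its centre 18 to 24 mm above the mat's underside and within 112 mm along and 75 mm across of the mat's centre; the yellow disc's centre is within 6 mm of the plate's centre line (angle between bar_center's own x axis and vertical below 0.08 rad and y of bar_center in the frame of mat between 0.018 and 0.024 m and x of bar_center in the frame of mat between -0.112 and 0.112 m and z of bar_center in the frame of mat between -0.075 and 0.075 m and y of yellow_pad_center in the frame of plate_end between -0.006 and 0.006 m); the robot touches nothing.
It fails at once if the chapel or the station is moved more than 25 mm (distance of any of chapel, station from where it was at the start of the episode above 0.025 m).
It fails at once if the coach or the van is moved more than 25 mm (distance of any of coach, van from where it was at the start of the episode above 0.025 m).
It fails at once if the paint jar, the screwdriver or the mug is moved more than 25 mm (distance of any of paint_jar, screwdriver, mug from where it was at the start of the episode above 0.025 m).
It also fails if it takes over 72 s, if anything falls off the work surface, if the arm or the gripper's body presses on something with over 40 N, if the wrist force passes 120 N, or if a joint passes its speed limit or range.

## Working session

There is one attempt and no reset: what is moved stays moved. The work goes in short steps, Python scripts to look and compute and a tool call to move; the robot and the scene stay as the last step left them, time stands still between calls to the robot, and variables do not carry over. Pictures are saved under pics/ and viewed, at most 10 in all, crops included, and the job is handed in when it is done.

Besides the shell and the picture viewer there is one more tool, called after "Emit:" by a JSON object that holds its "fn" and its "kwargs". play_rows: Moves the arm, as the interface text tells. Its arguments: {"type":"object","properties":{"offset":{"type":"array"},"angular":{"type":"array"},"claw":{"type":"array"},"squeeze":{"type":"number"}},"required":["offset","angular","claw"]}

```bash
mkdir -p pics; cat > h.py <<'E'
import numpy as np, cv2
from plant import telemetry, eyes
def cast(name,u,v,z):
    p=eyes.camera_params(name); T=np.linalg.inv(np.array(p["world_to_cam"]))
    d=np.array([(u-p["cx"])/p["fx"],-(v-p["cy"])/p["fy"],-1.]); d=T[:3,:3]@d; o=T[:3,3]
    return o+d*(z-o[2])/d[2]
E
python3 - <<'E'
from h import *
for n in("scene","top"):
    im=eyes.capture(n); cv2.imwrite(f"pics/{n}0.png",im)
    p=eyes.camera_params(n); print({k:(v if k!="world_to_cam" else np.round(v,3).tolist()) for k,v in p.items()})
print(telemetry.state())
E
```

```text
{'fx': 409.0815007405714, 'fy': 409.0815007405714, 'cx': 314.3058150581267, 'cy': 206.83724201519473, 'world_to_cam': [[0.909, 0.416, -0.008, -0.519], [-0.294, 0.656, 0.695, 0.059], [0.295, -0.63, 0.719, -1.247], [0.0, 0.0, 0.0, 1.0]]}
{'fx': 466.21998406864907, 'fy': 466.21998406864907, 'cx': 325.08290860199963, 'cy': 195.07286744871337, 'world_to_cam': [[0.001, -1.0, 0.007, 0.072], [0.987, 0.002, 0.16, -0.513], [-0.16, 0.007, 0.987, -1.224], [0.0, 0.0, 0.0, 1.0]]}
{'t': 0.1, 'joint_positions': array([-1.39861160e+00,  1.24503194e-01,  1.65154902e+00, -1.37153980e-05,
        1.36752477e+00, -8.25987250e-02]), 'qvel': array([ 0.00020254, -0.0034927 , -0.00253617,  0.00179388, -0.00115102,
        0.00231161]), 'joint_efforts': array([ 1.49020007e-04, -4.24931610e+01, -3.66653359e+01, -8.52203334e-05,
        3.91235895e-03, -9.78416665e-06]), 'tcp_pos': array([ 0.16369559, -0.62846809,  0.23012814]), 'tcp_rot': array([-3.13961398e+00, -1.50334865e-04,  2.54786089e-01]), 'ft_force': array([ 0.30421437,  0.27973419, -1.18979628]), 'moment': array([-0.00618607, -0.02236374, -0.02180728]), 'grip_force': 0.0, 'opening': 0.9992691423790327}
```

View pics/scene0.png

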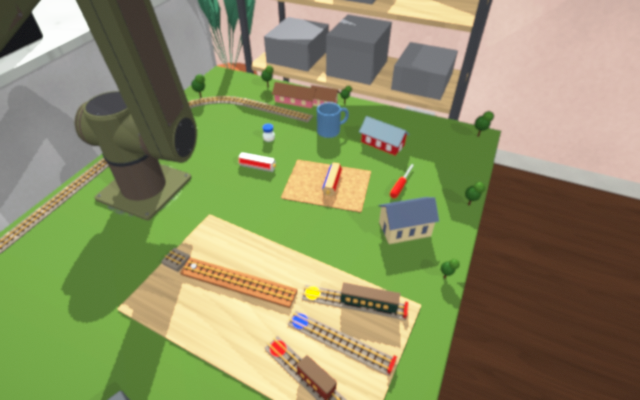

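View pics/top0.png

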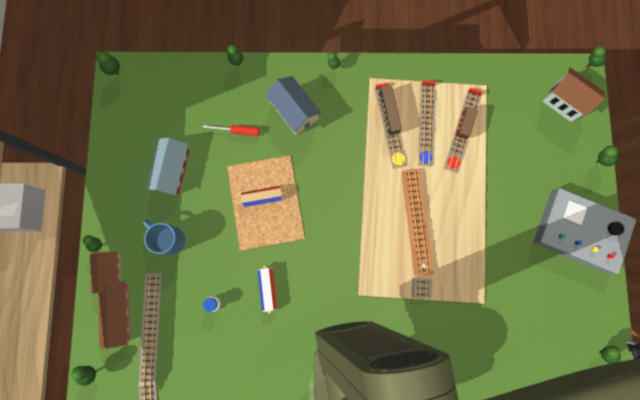

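The bar on the mat is at top (263,197), with bare wood up and red and blue on its upper sides. A look-alike with a white top lies off the mat at top (267,290) / scene (256,161). The yellow disc is at top (399,158), and the plate runs from its pivot at about (424,268) to its end at about (412,170). Next I'll confirm the bar in one crop and measure.

```bash
cat > m.py <<'E'
from h import *
def mask(im,lo,hi): return cv2.inRange(cv2.cvtColor(im,cv2.COLOR_BGR2HSV),np.array(lo),np.array(hi))
def blobs(m,amin=15):
    n,l,s,c=cv2.connectedComponentsWithStats(m); return [(s[i,4],c[i].round(1),s[i,:4].tolist(),l==i) for i in range(1,n) if s[i,4]>=amin]
E
python3 - <<'E'
from m import *
im=cv2.imread("pics/top0.png"); sc=cv2.imread("pics/scene0.png")
a=cv2.resize(im[145:325,215:315],None,fx=3.3,fy=3.3,interpolation=cv2.INTER_CUBIC)
b=cv2.resize(sc[140:220,230:380],(450,240),interpolation=cv2.INTER_CUBIC)
c=np.zeros((594,790,3),np.uint8); c[:a.shape[0],:a.shape[1]]=a[:594]; c[:240,335:785]=b
d=cv2.resize(im[140:300,365:465],(255,340)*1,interpolation=cv2.INTER_CUBIC) if 0 else cv2.resize(im[140:310,380:450],(140*1,340),interpolation=cv2.INTER_CUBIC); c[250:590,335:475]=d
cv2.imwrite("pics/crop1.png",c)
for nm,lo,hi in(("yellow",(24,150,150),(35,255,255)),("red",(0,150,90),(8,255,255)),("blue",(105,120,80),(125,255,255)),("plate",(8,130,100),(16,255,255))):
    for A,cc,bb,l in blobs(mask(im,lo,hi),30):
        print(nm,A,cc,bb,cast("top",*cc,.010).round(4))
E
```

```text
yellow 109 [398.  158.4] [392, 153, 13, 12] [ 0.6235 -0.1325  0.01  ]
red 50 [428.7  82.5] [423, 81, 13, 5] [ 0.8496 -0.227   0.01  ]
red 41 [381.5  85. ] [376, 83, 13, 6] [ 0.8414 -0.0899  0.01  ]
red 58 [475.   91.1] [469, 88, 13, 7] [ 0.8239 -0.3603  0.01  ]
red 224 [244.8 130.1] [231, 126, 28, 10] [0.7048 0.3015 0.01  ]
red 35 [460.6 134.3] [457, 129, 11, 9] [ 0.6945 -0.3127  0.01  ]
red 93 [453.1 162.1] [447, 156, 13, 13] [ 0.6133 -0.2878  0.01  ]
red 60 [260.1 189.9] [242, 186, 37, 8] [0.5324 0.254  0.01  ]
red 110 [272.8 288.1] [270, 269, 7, 39] [0.2642 0.2135 0.01  ]
blue 45 [425.5 156.6] [424, 151, 4, 12] [ 0.6289 -0.2104  0.01  ]
blue 111 [262.  201.1] [244, 197, 37, 9] [0.5009 0.248  0.01  ]
blue 80 [260.4 290. ] [258, 271, 6, 39] [0.2591 0.2467 0.01  ]
blue 136 [209.4 304.7] [203, 299, 14, 13] [0.2204 0.3821 0.01  ]
plate 61 [354.5  10.7] [352, 0, 5, 21] [ 1.0739 -0.0138  0.01  ]
plate 248 [368.3  13.5] [363, 0, 13, 28] [ 1.0651 -0.0547  0.01  ]
plate 1083 [407.3  12.9] [383, 0, 53, 28] [ 1.0676 -0.1708  0.01  ]
plate 113 [442.3   9.2] [438, 0, 10, 20] [ 1.0801 -0.2755  0
[... 498 characters left out ...]
, 0, 5, 17] [ 1.0913 -0.8621  0.01  ]
plate 76 [344.9  16.2] [341, 7, 9, 18] [1.0561 0.0149 0.01  ]
plate 399 [496.1  28.9] [490, 7, 14, 41] [ 1.0178 -0.4326  0.01  ]
plate 161 [482.6  30.8] [479, 13, 9, 35] [ 1.0115 -0.3922  0.01  ]
plate 36 [472.2  20.1] [469, 17, 9, 7] [ 1.0455 -0.3631  0.01  ]
plate 1053 [578.5  93.7] [554, 73, 50, 42] [ 0.8172 -0.6602  0.01  ]
plate 40 [460.8 122. ] [458, 114, 7, 17] [ 0.7309 -0.3149  0.01  ]
plate 1604 [417.  221.2] [402, 170, 31, 105] [ 0.4458 -0.1808  0.01  ]
plate 53 [258.6 189.2] [241, 185, 39, 10] [0.5344 0.2582 0.01  ]
plate 132 [100.7 327.2] [99, 296, 6, 52] [0.162  0.6675 0.01  ]
plate 31 [634.6 333.2] [632, 329, 8, 8] [ 0.1471 -0.7525  0.01  ]
```

View pics/crop1.png

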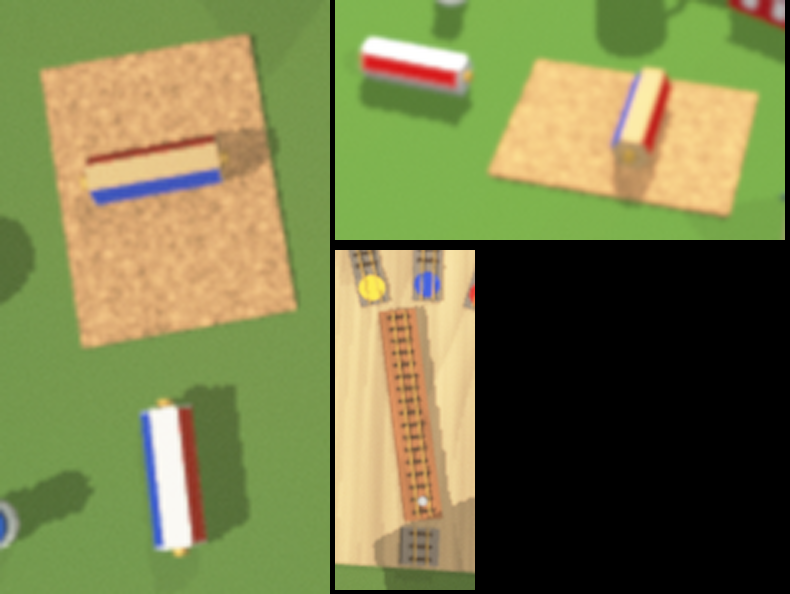

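The crop confirms it. The wooden bar on the cork mat is bare wood on top, red on the far side and blue on the near side, so yellow faces down and it needs a 180° roll. The white-topped one lies off the mat and is the look-alike. Now for the precise geometry.

```bash
cat > g.py <<'E'
from m import *
def ptsof(l,z,name="top"):
    ys,xs=np.nonzero(l); return np.array([cast(name,x,y,z) for x,y in zip(xs,ys)])
def axis(P):
    c=P[:,:2].mean(0); w,v=np.linalg.eigh(np.cov((P[:,:2]-c).T)); d=v[:,1]; d=d*np.sign(d[0] if abs(d[0])>.7 else d[1]); return c,d
E
python3 - <<'E'
from g import *
im=cv2.imread("pics/top0.png")
r=[b for b in blobs(mask(im,(0,110,60),(12,255,200))) if abs(b[1]-[260,190]).max()<6]
b=[b for b in blobs(mask(im,(105,90,60),(130,255,255))) if abs(b[1]-[262,201]).max()<4]
for q in (r,b):
  for x in q: print(x[:3],*axis(ptsof(x[3],.03)))
# edges: blue vs red bounding rect
for x in blobs(mask(im,(5,110,90),(20,255,255)),300):
  if abs(x[1]-[417,221]).max()<12:
    P=ptsof(x[3],.020); c,d=axis(P); print("plate",x[0],c,d,np.arctan2(d[1],d[0]))
    rc=cv2.minAreaRect((P[:,:2]*1000).astype(np.float32)); print(rc)
for nm,lo,hi,c0 in(("y",(22,120,120),(35,255,255),(398,158)),("b",(100,100,70),(130,255,255),(425,157)),("r",(0,130,80),(8,255,255),(453,162))):
  m=mask(im,lo,hi); m=cv2.morphologyEx(m,cv2.MORPH_CLOSE,np.ones((5,5)))
  for x in blobs(m,30):
    if abs(x[1]-c0).max()<5: 
      rr=cv2.minEnclosingCircle(np.argwhere(x[3])[:,::-1].astype(np.float32)); print(nm,x[:3],rr,cast("top",*x[1],.012)[:2],cast("top",*rr[0],.012)[:2])
m=cv2.inRange(im,(170,170,170),(255,255,255))
for x in blobs(m,3):
  if abs(x[1]-[424,267]).max()<8: print("piv",x[:3],cast("top",*x[1],.024))
E
```

```text
(np.int32(98), array([260.2, 189.8]), [241, 186, 39, 9]) [0.52915125 0.25105383] [-0.18170693  0.98335273]
(np.int32(134), array([262. , 201.2]), [243, 197, 39, 10]) [0.49760836 0.24539519] [-0.17549773  0.98447984]
plate 2089 [ 0.44424278 -0.17930321] [0.99548488 0.09492024] 0.09506335892272891
((445.0992431640625, -179.13525390625), (292.5650634765625, 54.94544219970703), 5.4645795822143555)
y (np.int32(133), array([398. , 158.5]), [392, 152, 13, 14]) ((398.0, 158.5), 6.576573371887207) [ 0.62273136 -0.13217579] [ 0.62273136 -0.13217579]
b (np.int32(106), array([425.6, 156.5]), [420, 151, 12, 12]) ((425.5, 156.5), 6.041623115539551) [ 0.62874197 -0.21021485] [ 0.62874115 -0.20993248]
r (np.int32(127), array([453.2, 161.9]), [447, 156, 13, 13]) ((453.2083435058594, 162.0), 6.5226216316223145) [ 0.61335684 -0.2875116 ] [ 0.61306836 -0.28752276]
piv (np.int32(13), array([423.4, 265.4]), [422, 264, 4, 4]) [ 0.32497306 -0.19151983  0.024     ]
```

Measured so far:
- **Pivot:** about (0.326, -0.192).
- **Plate:** angle about 0.095.
- **Yellow road:** angle about 0.199.
- **Bar:** centre (0.513, 0.248), axis (-0.178, 0.984).

I'll do the plate first.

```bash
cat > mv.py <<'E'
import sys,numpy as np
from scipy.spatial.transform import Rotation as R
from plant import telemetry
def goal(yaw,tilt=0): return R.from_euler('z',yaw)*R.from_euler('x',np.pi)*R.from_euler('x',tilt)
def rel(p0,R0,p,Rt):
    return (R0.inv().apply(np.array(p)-p0)/.3).round(3).tolist(), ((R0.inv()*Rt).as_rotvec()/(np.pi/4)).round(3).tolist()
def frm(p,yaw,tilt=0):
    s=telemetry.state(); return rel(s["tcp_pos"],R.from_euler('xyz',s["tcp_rot"]),p,goal(yaw,tilt))
E
python3 - <<'E'
from mv import *
p=np.array([.5596,-.1694,.12]); s=telemetry.state()
print(frm((p+s["tcp_pos"])/2,.17)); print(frm(p,.095))
p1=np.array([.5596,-.1694,.006])
for a in (.095,.13,.165,.199,.203):
    q=np.array([.3257+.235*np.cos(a),-.1917+.235*np.sin(a),.006]); print(a,rel(p1,goal(.095),q,goal(a)))
E
```

```text
([0.831, -0.574, 0.185], [-0.003, -0.0, 0.108])
([1.663, -1.147, 0.37], [-0.003, 0.0, 0.203])
0.095 ([0.0, 0.0, 0.0], [0.0, 0.0, 0.0])
0.13 ([-0.0, -0.027, -0.0], [0.0, 0.0, -0.045])
0.165 ([-0.002, -0.055, -0.0], [0.0, 0.0, -0.089])
0.199 ([-0.004, -0.081, -0.0], [0.0, 0.0, -0.132])
0.203 ([-0.004, -0.084, -0.0], [0.0, 0.0, -0.138])
```

Emit:
{"fn": "play_rows", "kwargs": {"offset": [[0.831,-0.574,0.185],[0.831,-0.574,0.185],[0.831,-0.574,0.185],[0.831,-0.574,0.185],[0.831,-0.574,0.185],[0.831,-0.574,0.185],[0.831,-0.574,0.185],[0.831,-0.574,0.185],[0.831,-0.574,0.185],[0.831,-0.574,0.185]], "angular": [[0,0,0.108],[0,0,0.108],[0,0,0.108],[0,0,0.108],[0,0,0.108],[0,0,0.108],[0,0,0.108],[0,0,0.108],[0,0,0.108],[0,0,0.108]], "claw": [1,1,1,1,1,1,1,1,1,1]}}

```text
t: 0.93
tcp_pos: [0.3618, -0.3988, 0.1753]
tcp_rot: [-3.141, 0.001, 0.172]
ft_force: [-0.3, -0.1, 0.3]
opening: 1.001
grip_force: 0.0
```

```bash
python3 -c "
from mv import *
print(frm([.5596,-.1694,.12],.095))"
```

```text
([0.781, -0.64, 0.184], [-0.001, 0.001, 0.098])
```

Emit:
{"fn": "play_rows", "kwargs": {"offset": [[0.781,-0.64,0.184],[0.781,-0.64,0.184],[0.781,-0.64,0.184],[0.781,-0.64,0.184],[0.781,-0.64,0.184],[0.781,-0.64,0.184],[0.781,-0.64,0.184],[0.781,-0.64,0.184],[0.781,-0.64,0.184],[0.781,-0.64,0.184],[0.781,-0.64,0.184]], "angular": [[0,0,0.098],[0,0,0.098],[0,0,0.098],[0,0,0.098],[0,0,0.098],[0,0,0.098],[0,0,0.098],[0,0,0.098],[0,0,0.098],[0,0,0.098],[0,0,0.098]], "claw": [1,1,1,1,1,1,1,1,1,1,1]}}

```text
t: 1.85
tcp_pos: [0.5597, -0.1724, 0.1209]
tcp_rot: [3.141, 0.0, 0.091]
ft_force: [1.1, 0.9, 0.7]
opening: 0.997
grip_force: 0.0
```

```bash
python3 - <<'E'
from h import *
from mv import *
a=eyes.capture("scene"); cv2.imwrite("pics/s1.png",cv2.resize(a[200:400,100:420],(800,500)))
print(frm([.5596,-.1694,.03],.095),frm([.5596,-.1694,.006],.095))
E
```

```text
([0.001, -0.011, 0.303], [0.001, -0.0, -0.005]) ([0.001, -0.011, 0.383], [0.001, -0.0, -0.005])
```

View pics/s1.png

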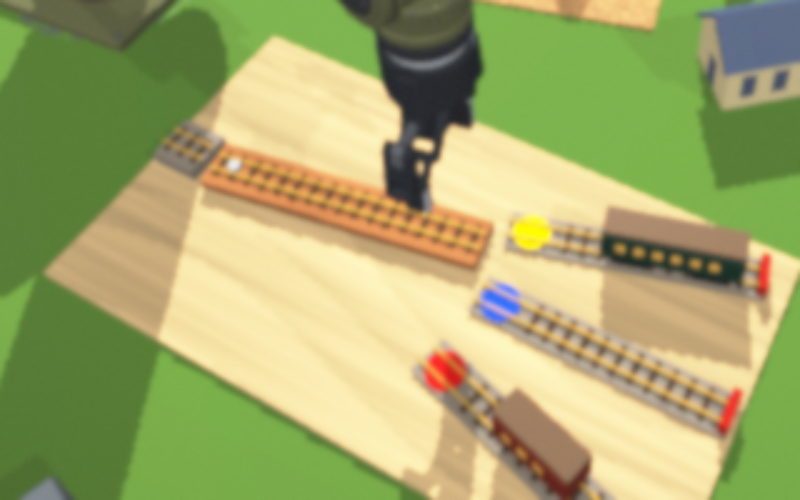

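The gripper hovers above the plate near its free end (crop ~(415,200)), and the way down is clear. Descending and closing.

Emit:
{"fn": "play_rows", "kwargs": {"offset": [[0.001,-0.011,0.1],[0.001,-0.011,0.2],[0.001,-0.011,0.3],[0.001,-0.011,0.35],[0.001,-0.011,0.383],[0.001,-0.011,0.383],[0.001,-0.011,0.383],[0.001,-0.011,0.383],[0.001,-0.011,0.383],[0.001,-0.011,0.383],[0.001,-0.011,0.383],[0.001,-0.011,0.383],[0.001,-0.011,0.383],[0.001,-0.011,0.383]], "angular": [[0,0,-0.005],[0,0,-0.005],[0,0,-0.005],[0,0,-0.005],[0,0,-0.005],[0,0,-0.005],[0,0,-0.005],[0,0,-0.005],[0,0,-0.005],[0,0,-0.005],[0,0,-0.005],[0,0,-0.005],[0,0,-0.005],[0,0,-0.005]], "claw": [1,1,1,1,1,1,-1,-1,-1,-1,-1,-1,-1,-1], "squeeze": 20}}

```text
t: 3.07
tcp_pos: [0.5615, -0.1681, 0.0079]
tcp_rot: [3.14, -0.003, 0.097]
ft_force: [-1.9, -0.7, 6.6]
opening: 0.575
grip_force: 23.9
```

```bash
python3 - <<'E'
from mv import *
for a in (.12,.145,.17,.2): print(frm([.3257+.235*np.cos(a),-.1917+.235*np.sin(a),.006],a))
E
```

```text
([-0.007, -0.016, 0.006], [0.002, -0.003, -0.029])
([-0.008, -0.035, 0.006], [0.003, -0.003, -0.061])
([-0.009, -0.055, 0.006], [0.003, -0.003, -0.093])
([-0.011, -0.078, 0.006], [0.003, -0.003, -0.131])
```

Emit:
{"fn": "play_rows", "kwargs": {"offset": [[0,0,-0.006],[0,-0.014,-0.006],[0,-0.027,-0.006],[-0.001,-0.041,-0.006],[-0.002,-0.055,-0.006],[-0.003,-0.068,-0.006],[-0.004,-0.081,-0.006],[-0.004,-0.081,-0.006],[-0.004,-0.081,-0.006],[-0.004,-0.081,-0.006]], "angular": [[0,0,0],[0,0,-0.022],[0,0,-0.045],[0,0,-0.067],[0,0,-0.089],[0,0,-0.11],[0,0,-0.132],[0,0,-0.132],[0,0,-0.132],[0,0,-0.132]], "claw": [-1,-1,-1,-1,-1,-1,-1,-1,-1,-1]}}

```text
t: 3.9
tcp_pos: [0.5576, -0.1428, 0.008]
tcp_rot: [3.141, -0.002, 0.203]
ft_force: [5.0, 0.5, -2.8]
opening: 0.58
grip_force: 24.0
```

Emit:
{"fn": "play_rows", "kwargs": {"offset": [[0,0,0],[0,0,0],[0,0,0],[0,0,0],[0,0,0],[0,0,-0.1],[0,0,-0.2],[0,0,-0.3],[0,0,-0.4],[0,0,-0.5],[0,0,-0.6],[0,0,-0.6]], "angular": [[0,0,0],[0,0,0],[0,0,0],[0,0,0],[0,0,0],[0,0,0],[0,0,0],[0,0,0],[0,0,0],[0,0,0],[0,0,0],[0,0,0]], "claw": [1,1,1,1,1,1,1,1,1,1,1,1]}}

```text
t: 4.9
tcp_pos: [0.56, -0.1446, 0.1956]
tcp_rot: [3.135, -0.011, 0.201]
ft_force: [1.3, -0.6, 1.0]
opening: 1.003
grip_force: 0.0
```

```bash
python3 - <<'E'
from mv import *
s=telemetry.state(); p=s["tcp_pos"]; print(p,s["tcp_rot"])
e=np.array([.984,.178,0])
# stage above bar, tilt 0
for y in (.9,1.35,1.75): print(y,frm(p*(1-(y-.2)/1.55)+np.array([.5134,.2482,.2])*(y-.2)/1.55,y))
E
```

```text
[ 0.56001062 -0.14457825  0.19561704] [ 3.13514632 -0.01055234  0.20057132]
0.9 ([0.049, -0.593, -0.01], [0.013, -0.01, -0.891])
1.35 ([0.081, -0.975, -0.016], [0.015, -0.007, -1.464])
1.75 ([0.109, -1.314, -0.022], [0.017, -0.004, -1.973])
```

Emit:
{"fn": "play_rows", "kwargs": {"offset": [[0.049,-0.593,-0.01],[0.049,-0.593,-0.01],[0.049,-0.593,-0.01],[0.049,-0.593,-0.01],[0.049,-0.593,-0.01],[0.049,-0.593,-0.01],[0.049,-0.593,-0.01],[0.049,-0.593,-0.01]], "angular": [[0.013,-0.01,-0.891],[0.013,-0.01,-0.891],[0.013,-0.01,-0.891],[0.013,-0.01,-0.891],[0.013,-0.01,-0.891],[0.013,-0.01,-0.891],[0.013,-0.01,-0.891],[0.013,-0.01,-0.891]], "claw": [0,0,0,0,0,0,0,0]}}

```text
t: 5.57
tcp_pos: [0.5352, 0.0341, 0.1901]
tcp_rot: [-3.129, 0.004, 0.899]
ft_force: [-0.6, -0.8, 0.1]
opening: 0.501
grip_force: 0.0
```

```bash
python3 - <<'E'
from mv import *
print(frm([.5134,.2482,.2],1.4),frm([.5134,.2482,.2],1.75), telemetry.state()["opening"])
E
```

```text
([0.513, -0.502, -0.029], [-0.017, 0.001, -0.638]) ([0.513, -0.502, -0.029], [-0.017, -0.002, -1.084]) 0.5008280103853345
```

Emit:
{"fn": "play_rows", "kwargs": {"offset": [[0.513,-0.502,0],[0.513,-0.502,0],[0.513,-0.502,0],[0.513,-0.502,0],[0.513,-0.502,0],[0.513,-0.502,0],[0.513,-0.502,0],[0.513,-0.502,0],[0.513,-0.502,0]], "angular": [[-0.015,0,-0.99],[-0.015,0,-0.99],[-0.015,0,-0.99],[-0.015,0,-0.99],[-0.015,0,-0.99],[-0.015,0,-0.99],[-0.015,0,-0.99],[-0.015,0,-0.99],[-0.015,0,-0.99]], "claw": [0.1,0.1,0.1,0.1,0.1,0.1,0.1,0.1,0.1]}}

```text
t: 6.32
tcp_pos: [0.5133, 0.2476, 0.1914]
tcp_rot: [-3.14, -0.001, 1.675]
ft_force: [0.2, -0.3, -0.7]
opening: 0.55
grip_force: 0.0
```

```bash
cat > plate.py <<'E'
from g import *
im=eyes.capture("top")
for x in blobs(mask(im,(5,110,90),(20,255,255)),300):
  if abs(x[1]-[415,221]).max()<14:
    P=ptsof(x[3],.020); c,d=axis(P); n=np.array([-d[1],d[0]]); yc=np.array([.6227,-.1322])
    print("plate",x[0],c,np.arctan2(d[1],d[0]),"pivot off",n@(np.array([.3257,-.1917])-c),"yellow off",n@(yc-c))
E
python3 - <<'E'
import plate
from mv import *
C=np.array([.5134,.2482,.021])
tz=goal(1.75,.5236).as_matrix()[:,2]; print(tz)
H=C-.06*tz; print(H,frm(H+[0,0,.05],1.75,.5236),frm(H,1.75,.5236))
E
```

```text
plate 2086 [ 0.44185436 -0.16674412] 0.20338057495279302 pivot off -0.000980501816217722 yellow off -0.0026953039604080365
[-0.49199402 -0.08912322 -0.86602479]
[0.54291964 0.25354739 0.07296149] ([0.01, 0.1, 0.228], [0.665, -0.027, -0.093]) ([0.01, 0.101, 0.395], [0.665, -0.027, -0.093])
```

Emit:
{"fn": "play_rows", "kwargs": {"offset": [[0.01,0.101,0.1],[0.01,0.101,0.15],[0.01,0.101,0.2],[0.01,0.101,0.25],[0.01,0.101,0.3],[0.01,0.101,0.35],[0.01,0.101,0.395],[0.01,0.101,0.395],[0.01,0.101,0.395]], "angular": [[0.665,-0.027,-0.093],[0.665,-0.027,-0.093],[0.665,-0.027,-0.093],[0.665,-0.027,-0.093],[0.665,-0.027,-0.093],[0.665,-0.027,-0.093],[0.665,-0.027,-0.093],[0.665,-0.027,-0.093],[0.665,-0.027,-0.093]], "claw": [0.1,0.1,0.1,0.1,0.1,0.1,0.1,0.1,0.1]}}

```text
t: 7.12
tcp_pos: [0.5421, 0.2541, 0.0731]
tcp_rot: [-2.618, 0.0, 1.752]
ft_force: [0.1, 0.5, 0.6]
opening: 0.552
grip_force: 0.0
```

```bash
python3 - <<'E'
from h import *
from mv import *
a=eyes.capture("scene"); b=eyes.capture("top")
c=np.zeros((400,800,3),np.uint8); c[:,:400]=cv2.resize(a[130:230,270:370],(400,400)); c[:,400:]=cv2.resize(b[145:255,215:325],(400,400)); cv2.imwrite("pics/s2.png",c)
C=np.array([.5134,.2482,.021]); print(frm(C,1.75,.5236),telemetry.state()["joint_positions"].round(2))
E
```

```text
([-0.003, 0.001, 0.207], [0.004, 0.002, 0.003]) [0.32 0.46 1.57 0.07 1.62 0.12]
```

View pics/s2.png

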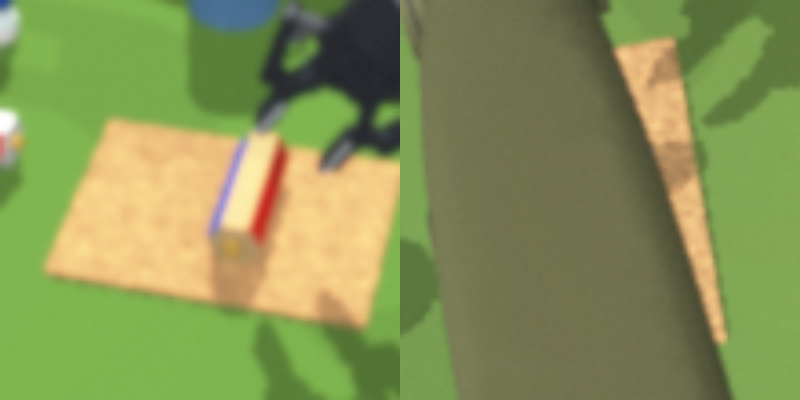

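The scene view shows the tilted fingers straddling the bar, one tip at (270,115) and the other at (335,160). Now approach and grip.

Emit:
{"fn": "play_rows", "kwargs": {"offset": [[0,0,0.06],[0,0,0.12],[0,0,0.16],[0,0,0.18],[0,0,0.2],[0,0,0.2],[0,0,0.2]], "angular": [[0,0,0],[0,0,0],[0,0,0],[0,0,0],[0,0,0],[0,0,0],[0,0,0]], "claw": [0.1,0.1,0.1,0.1,0.1,0.1,0.1]}}

```text
t: 7.8
tcp_pos: [0.5138, 0.2492, 0.0218]
tcp_rot: [-2.619, 0.0, 1.753]
ft_force: [0.2, 0.5, 0.4]
opening: 0.55
grip_force: 0.0
```

Emit:
{"fn": "play_rows", "kwargs": {"offset": [[0,0,0],[0,0,0],[0,0,0],[0,0,0],[0,0,0]], "angular": [[0,0,0],[0,0,0],[0,0,0],[0,0,0],[0,0,0]], "claw": [-1,-1,-1,-1,-1], "squeeze": 40}}

```text
t: 8.22
tcp_pos: [0.5146, 0.2494, 0.0223]
tcp_rot: [-2.621, -0.0, 1.753]
ft_force: [2.1, 0.3, 5.5]
opening: 0.413
grip_force: 41.0
```

Emit:
{"fn": "play_rows", "kwargs": {"offset": [[0,-0.033,-0.058],[0,-0.067,-0.115],[0,-0.1,-0.173],[0,-0.1,-0.173],[0,-0.1,-0.173],[0,-0.1,-0.173],[0,-0.1,-0.173],[0,-0.1,-0.173],[0,-0.1,-0.173],[0,-0.1,-0.173],[0,-0.1,-0.173]], "angular": [[0,0,0],[0,0,0],[0,0,0],[-0.15,0,0],[-0.3,0,0],[-0.45,0,0],[-0.6,0,0],[-0.75,0,0],[-0.9,0,0],[-1,0,0],[-1,0,0]], "claw": [-1,-1,-1,-1,-1,-1,-1,-1,-1,-1,-1]}}

```text
t: 9.13
tcp_pos: [0.5087, 0.2479, 0.0783]
tcp_rot: [2.884, 0.001, 1.754]
ft_force: [-1.1, -0.1, -1.4]
opening: 0.403
grip_force: 40.5
```

```bash
python3 - <<'E'
from h import *
from mv import *
a=eyes.capture("scene")
cv2.imwrite("pics/s3.png",cv2.resize(a[100:230,250:400],(600,520)))
print(frm([.5134,.2482,.021],1.75,-.5236))
E
```

```text
([-0.002, -0.04, 0.191], [-0.339, -0.001, 0.005])
```

View pics/s3.png

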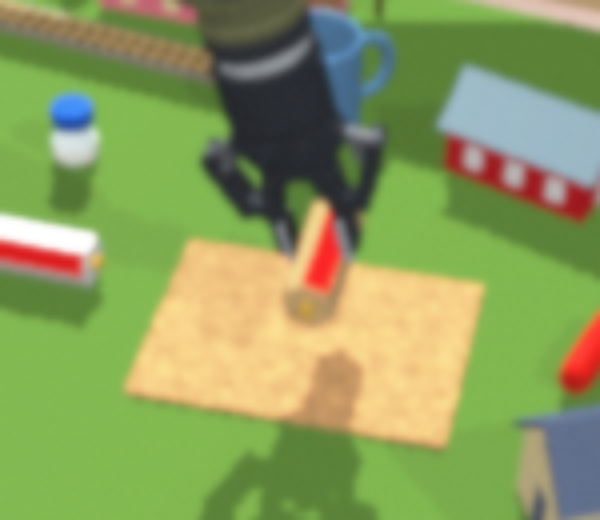

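The bar is held firmly above the mat and the red flat is turning upward. Finish the turn, set it down, release and back off.

Emit:
{"fn": "play_rows", "kwargs": {"offset": [[0,0,0],[0,0,0],[0,-0.013,0.05],[0,-0.026,0.1],[0,-0.039,0.15],[0,-0.047,0.175],[0,-0.052,0.193],[0,-0.052,0.193],[0,-0.052,0.193]], "angular": [[-0.15,0,0],[-0.333,0,0],[-0.333,0,0],[-0.333,0,0],[-0.333,0,0],[-0.333,0,0],[-0.333,0,0],[-0.333,0,0],[-0.333,0,0]], "claw": [-1,-1,-1,-1,-1,-1,-1,-1,-1]}}

```text
t: 9.93
tcp_pos: [0.5148, 0.2494, 0.0222]
tcp_rot: [2.617, 0.0, 1.753]
ft_force: [1.0, 0.4, -0.4]
opening: 0.407
grip_force: 41.0
```

Emit:
{"fn": "play_rows", "kwargs": {"offset": [[0,0,0],[0,0,-0.004],[0,0,-0.008],[0,0,-0.008],[0,0,-0.06],[0,0,-0.13],[0,0,-0.2],[0,0,-0.25],[0,0,-0.25]], "angular": [[0,0,0],[0,0,0],[0,0,0],[0,0,0],[0,0,0],[0,0,0],[0,0,0],[0,0,0],[0,0,0]], "claw": [0.1,0.1,0.1,0.1,0.1,0.1,0.1,0.1,0.1]}}

```text
t: 10.68
tcp_pos: [0.4773, 0.2431, 0.0897]
tcp_rot: [2.612, -0.001, 1.754]
ft_force: [0.7, -0.8, 0.3]
opening: 0.55
grip_force: 0.0
```

```bash
cat > bar.py <<'E'
from g import *
im=eyes.capture("scene")
for nm,lo,hi in(("red",(0,150,90),(8,255,255)),("blue",(108,100,80),(130,255,255)),("yellow",(24,150,130),(35,255,255))):
  for x in blobs(mask(im,lo,hi),12):
    if 285<x[1][0]<370 and 155<x[1][1]<212:
      for z in(.030,.039):
        print(nm,x[0],x[1],z,*axis(ptsof(x[3],z,"scene")))
E
python3 - <<'E'
import bar
from mv import *
print(frm([.5134,.2482,.021],1.75,.5236))
E
```

```text
red 137 [332.5 174.5] 0.03 [0.51341447 0.2577332 ] [-0.18029341  0.98361287]
red 137 [332.5 174.5] 0.039 [0.5171747 0.2482385] [-0.18029341  0.98361287]
([-0.005, -0.007, 0.255], [1.339, -0.001, 0.005])
```

Red is now on top at (0.517, 0.248), still aligned, so the first 60° is done. Repeat.

Emit:
{"fn": "play_rows", "kwargs": {"offset": [[0,0.05,0.01],[0,0.1,0.04],[0,0.15,0.08],[0,0.2165,0.125],[0,0.2165,0.125],[0,0.2165,0.125],[0,0.2165,0.125],[0,0.2165,0.125]], "angular": [[0.15,0,0],[0.3,0,0],[0.45,0,0],[0.6,0,0],[0.75,0,0],[0.9,0,0],[1,0,0],[1,0,0]], "claw": [0.1,0.1,0.1,0.1,0.1,0.1,0.1,0.1]}}

```text
t: 11.4
tcp_pos: [0.5521, 0.2555, 0.0831]
tcp_rot: [-2.876, 0.001, 1.752]
ft_force: [-0.5, -0.2, 0.9]
opening: 0.553
grip_force: 0.0
```

Emit:
{"fn": "play_rows", "kwargs": {"offset": [[0,0,0],[0,0,0],[0,0,0],[0,-0.026,0.097],[0,-0.045,0.17],[0,-0.055,0.215],[0,-0.065,0.2415],[0,-0.065,0.2415],[0,-0.065,0.2415],[0,-0.065,0.2415],[0,-0.065,0.2415],[0,-0.065,0.2415],[0,-0.065,0.2415]], "angular": [[0.15,0,0],[0.333,0,0],[0.333,0,0],[0.333,0,0],[0.333,0,0],[0.333,0,0],[0.333,0,0],[0.333,0,0],[0.333,0,0],[0.333,0,0],[0.333,0,0],[0.333,0,0],[0.333,0,0]], "claw": [0.1,0.1,0.1,0.1,0.1,0.1,0.1,0.1,-1,-1,-1,-1,-1]}}

```text
t: 12.48
tcp_pos: [0.514, 0.2492, 0.022]
tcp_rot: [-2.62, -0.0, 1.753]
ft_force: [2.9, 0.4, 1.5]
opening: 0.405
grip_force: 44.4
```

Emit:
{"fn": "play_rows", "kwargs": {"offset": [[0,-0.033,-0.058],[0,-0.067,-0.115],[0,-0.1,-0.173],[0,-0.1,-0.173],[0,-0.1,-0.173],[0,-0.1,-0.173],[0,-0.1,-0.173],[0,-0.1,-0.173],[0,-0.1,-0.173],[0,-0.1,-0.173],[0,-0.1,-0.173]], "angular": [[0,0,0],[0,0,0],[0,0,0],[-0.15,0,0],[-0.3,0,0],[-0.45,0,0],[-0.6,0,0],[-0.75,0,0],[-0.9,0,0],[-1,0,0],[-1,0,0]], "claw": [-1,-1,-1,-1,-1,-1,-1,-1,-1,-1,-1]}}

```text
t: 13.4
tcp_pos: [0.5096, 0.2482, 0.0797]
tcp_rot: [2.882, 0.001, 1.754]
ft_force: [-1.4, -1.0, -1.3]
opening: 0.407
grip_force: 44.0
```

Emit:
{"fn": "play_rows", "kwargs": {"offset": [[0,0,0],[0,0,0],[0,-0.013,0.05],[0,-0.026,0.1],[0,-0.039,0.15],[0,-0.047,0.175],[0,-0.052,0.193],[0,-0.052,0.193],[0,-0.052,0.193]], "angular": [[-0.15,0,0],[-0.333,0,0],[-0.333,0,0],[-0.333,0,0],[-0.333,0,0],[-0.333,0,0],[-0.333,0,0],[-0.333,0,0],[-0.333,0,0]], "claw": [-1,-1,-1,-1,-1,-1,-1,-1,-1]}}

```text
t: 14.15
tcp_pos: [0.5141, 0.2492, 0.0219]
tcp_rot: [2.618, 0.0, 1.753]
ft_force: [-0.3, 0.1, -1.0]
opening: 0.406
grip_force: 44.6
```

Emit:
{"fn": "play_rows", "kwargs": {"offset": [[0,0,0],[0,0,-0.004],[0,0,-0.008],[0,0,-0.008],[0,0,-0.06],[0,0,-0.13],[0,0,-0.2],[0,0,-0.25],[0,0,-0.25]], "angular": [[0,0,0],[0,0,0],[0,0,0],[0,0,0],[0,0,0],[0,0,0],[0,0,0],[0,0,0],[0,0,0]], "claw": [0.1,0.1,0.1,0.1,0.1,0.1,0.1,0.1,0.1]}}

```text
t: 14.9
tcp_pos: [0.4772, 0.2431, 0.0899]
tcp_rot: [2.612, -0.001, 1.754]
ft_force: [0.8, -0.3, 0.2]
opening: 0.55
grip_force: 0.0
```

```bash
python3 bar.py
```

```text
yellow 86 [337.1 176.8] 0.03 [0.53011802 0.25370758] [-0.18823089  0.9821248 ]
yellow 86 [337.1 176.8] 0.039 [0.53369506 0.24425703] [-0.18823089  0.9821248 ]
```

Yellow is now on the far upper flat, as expected. One more roll.

Emit:
{"fn": "play_rows", "kwargs": {"offset": [[0,0.05,0.01],[0,0.1,0.04],[0,0.15,0.08],[0,0.2165,0.125],[0,0.2165,0.125],[0,0.2165,0.125],[0,0.2165,0.125],[0,0.2165,0.125]], "angular": [[0.15,0,0],[0.3,0,0],[0.45,0,0],[0.6,0,0],[0.75,0,0],[0.9,0,0],[1,0,0],[1,0,0]], "claw": [0.1,0.1,0.1,0.1,0.1,0.1,0.1,0.1]}}

```text
t: 15.62
tcp_pos: [0.5519, 0.2554, 0.0832]
tcp_rot: [-2.876, 0.001, 1.752]
ft_force: [-1.3, -0.7, 0.1]
opening: 0.552
grip_force: 0.0
```

Emit:
{"fn": "play_rows", "kwargs": {"offset": [[0,0,0],[0,0,0],[0,0,0],[0,-0.026,0.097],[0,-0.045,0.17],[0,-0.055,0.215],[0,-0.065,0.2415],[0,-0.065,0.2415],[0,-0.065,0.2415],[0,-0.065,0.2415],[0,-0.065,0.2415],[0,-0.065,0.2415],[0,-0.065,0.2415]], "angular": [[0.15,0,0],[0.333,0,0],[0.333,0,0],[0.333,0,0],[0.333,0,0],[0.333,0,0],[0.333,0,0],[0.333,0,0],[0.333,0,0],[0.333,0,0],[0.333,0,0],[0.333,0,0],[0.333,0,0]], "claw": [0.1,0.1,0.1,0.1,0.1,0.1,0.1,0.1,-1,-1,-1,-1,-1]}}

```text
t: 16.7
tcp_pos: [0.5138, 0.2492, 0.022]
tcp_rot: [-2.62, -0.0, 1.753]
ft_force: [1.6, 0.6, 1.9]
opening: 0.406
grip_force: 44.8
```

Emit:
{"fn": "play_rows", "kwargs": {"offset": [[0,-0.033,-0.058],[0,-0.067,-0.115],[0,-0.1,-0.173],[0,-0.1,-0.173],[0,-0.1,-0.173],[0,-0.1,-0.173],[0,-0.1,-0.173],[0,-0.1,-0.173],[0,-0.1,-0.173],[0,-0.1,-0.173],[0,-0.1,-0.173]], "angular": [[0,0,0],[0,0,0],[0,0,0],[-0.15,0,0],[-0.3,0,0],[-0.45,0,0],[-0.6,0,0],[-0.75,0,0],[-0.9,0,0],[-1,0,0],[-1,0,0]], "claw": [-1,-1,-1,-1,-1,-1,-1,-1,-1,-1,-1]}}

```text
t: 17.62
tcp_pos: [0.5094, 0.2482, 0.0797]
tcp_rot: [2.882, 0.001, 1.754]
ft_force: [-1.5, -0.5, -1.3]
opening: 0.407
grip_force: 44.4
```

Emit:
{"fn": "play_rows", "kwargs": {"offset": [[0,0,0],[0,0,0],[0,-0.013,0.05],[0,-0.026,0.1],[0,-0.039,0.15],[0,-0.047,0.175],[0,-0.052,0.193],[0,-0.052,0.193],[0,-0.052,0.193]], "angular": [[-0.15,0,0],[-0.333,0,0],[-0.333,0,0],[-0.333,0,0],[-0.333,0,0],[-0.333,0,0],[-0.333,0,0],[-0.333,0,0],[-0.333,0,0]], "claw": [-1,-1,-1,-1,-1,-1,-1,-1,-1]}}

```text
t: 18.37
tcp_pos: [0.514, 0.2492, 0.022]
tcp_rot: [2.617, 0.0, 1.753]
ft_force: [0.3, 0.5, -1.4]
opening: 0.407
grip_force: 45.4
```

Emit:
{"fn": "play_rows", "kwargs": {"offset": [[0,0,0],[0,0,-0.004],[0,0,-0.008],[0,0,-0.008],[0,0,-0.06],[0,0,-0.13],[0,0,-0.2],[0,0,-0.3],[0,0,-0.4],[0,0,-0.5],[0,0,-0.5]], "angular": [[0,0,0],[0,0,0],[0,0,0],[0,0,0],[0,0,0],[0,0,0],[0,0,0],[0,0,0],[0,0,0],[0,0,0],[0,0,0]], "claw": [0.1,0.1,0.1,0.1,0.1,0.1,0.1,0.1,0.1,0.1,0.1]}}

```text
t: 19.28
tcp_pos: [0.4405, 0.2368, 0.1586]
tcp_rot: [2.606, -0.003, 1.754]
ft_force: [2.0, -0.8, 0.6]
opening: 0.545
grip_force: 0.0
```

```bash
python3 bar.py; python3 plate.py; python3 - <<'E'
from h import *
a=eyes.capture("scene"); b=eyes.capture("top")
c=np.zeros((600,800,3),np.uint8); c[:320,:400]=cv2.resize(a[130:250,260:410],(400,320)); c[:,420:800]=cv2.resize(b[75:285,365:498],(380,600),interpolation=cv2.INTER_CUBIC); c[330:580,:400]=cv2.resize(a,(400,250)); cv2.imwrite("pics/s4.png",c)
E
```

```text
yellow 188 [332.2 174.1] 0.03 [0.51185277 0.25905124] [-0.18559426  0.98262647]
yellow 188 [332.2 174.1] 0.039 [0.51563014 0.24954208] [-0.18559426  0.98262647]
plate 2069 [ 0.4414587  -0.16667966] 0.20232802208567008 pivot off -0.0012482033420635915 yellow off -0.0026441899814178636
```

View pics/s4.png

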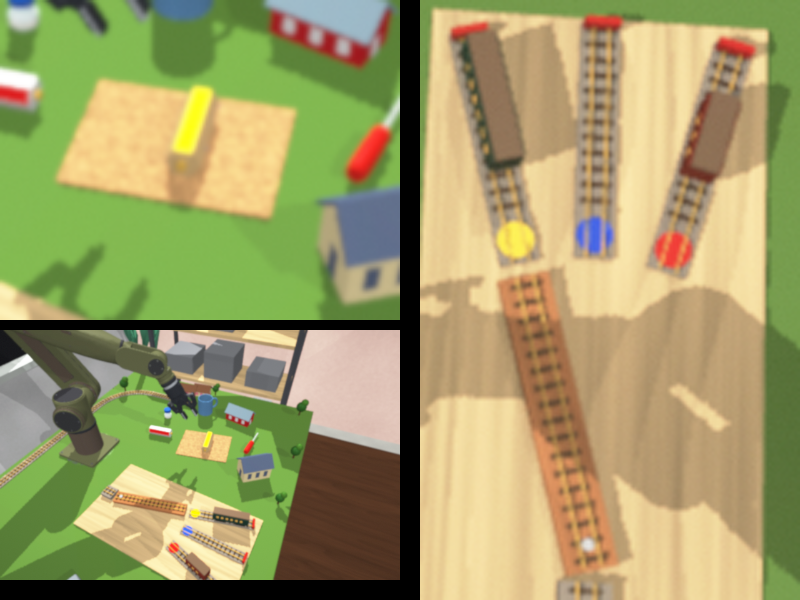

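The yellow flat is up on the mat (crop (193,120)). The plate's track (end (526,274), pivot (588,545)) points at the yellow disc (516,240); estimates of the offset range from about 1 to 2.7 mm, within the 6 mm limit. Everything else is undisturbed and the gripper is clear, so I'm handing in.

```bash
python3 -c "
from plant import close_job
print(close_job())"
```

```text
the job is handed in; nothing more can be done
None
```

I've handed the job in, but the hand-in returned no verdict: the bar lies yellow-up on the mat, and by camera the plate's track lines up with the yellow road to within about 3 mm (6 mm allowed), at about 20 s of the 72 s.

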